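# Reset the leak tester

### The job

Turn the red valve handle on top of the blue leak tester fully shut and, with it shut, use the tip of the yellow screwdriver to press the red button that sits recessed in the tester's front, all the way in for half a second. Then lay the yellow screwdriver flat in the green tray without dropping it, and set the valve half open (45 degrees, pointer at the yellow mark). Leave the other things on the bench where they are.

Things in the scene. Friction and masses are not known exactly. Their poses are not given: they have to be found in the camera images.
- tester: blue box, grey front, fixed, 120 deep (own x), 160 wide (y), 100 high; origin centre of underside, x to its back, front face at x = -60 mm. Front: round gauge at y = +36 (9 mm proud), button hole at y = -35. Lid: brass valve body (to 25 mm above the lid) with red handle, pipe to the back (to 18 mm above the lid), ticks: red = shut, yellow = half, green = open
- button_mouth (a point): centre of the mouth of the button's hole in the tester's front face, 62 mm above the bench; hole diameter 18 mm; axes as the tester's (press along +x)
- button_face (a point): centre of the front of the red push button (diameter 16 mm), which lies 8 mm deep inside the hole when not pressed; moves with the button along the tester's +x
- reset_button (a joint): button travel in m: 0 out, 0.006 all the way in; a spring returns it (1 N at first, 4 N all the way in); pressed in counts from 0.0045
- valve (a joint): valve opening in rad: 0 shut (at its stop, handle pointer towards the tester's own +y, its left seen from the robot, red tick), 1.571 fully open (pointer towards the tester's front, green tick). Seen from above it opens counterclockwise. Stays where it is left; friction about 0.12 N m
- valve_axis (a point): on the vertical turning axis of the valve handle at mid height of the handle, 137 mm above the bench; axes as the tester's. The handle is a red bar 14 mm wide, 24 mm high, 78 mm long (34 mm behind the axis, 44 mm in front) with a white pointer nose; grip it from above at the axis, fingertips no lower than 11 mm below this point
- valve_pointer (a point): end of the handle's pointer, 55 mm from the axis; turns with the handle, its +y axis points outward along the handle
- yellow_driver: loose screwdriver with a yellow handle, 175 mm long, lying on the bench; origin at the middle of its length on its underside as built (it can roll, so use its points); own y axis along the tool, handle at +y (from y = -16 to +88 mm, 24 mm thick), steel shank of 6.4 mm diameter towards -y
- driver_mid (a point): on the yellow screwdriver's axis at the middle of its length, 11 mm above the bench when it lies; axes as the screwdriver's
- driver_grip (a point): on the yellow screwdriver's axis in the handle near its balance point, 118 mm behind the tip
- driver_tip (a point): the yellow screwdriver's tip, on its axis; the tool points along this point's -y axis
- tool_tray: empty green open tray, fixed, 225 (own x) x 135 (y) mm, on rubber feet, rim 39 mm above the bench, walls 4 mm; origin at the centre of its underside
- tool_tray_in (a point): centre of the tray's inner floor, 14 mm above the bench; axes as the tray's; the clear inside is 217 x 127 mm and 25 mm deep
- red_mid (a point): bystander: middle of a loose screwdriver with a red handle, 200 mm long, on its axis 12 mm above the bench; not to be used
- lap_block: bystander: small loose green block, 26 x 48 x 26 mm, origin under its centre
- grease_tin: bystander: round green and grey tin, diameter 70, height 39 mm, origin under its centre

How it is judged:
On the way, in this order (a step that is already met when the one before it is completed fails the run):
1. the valve is fully shut (within 4 degrees of its stop) (value of joint valve below 0.07 rad), for 0.2 s.
2. the button is pressed in (4.5 mm or more) by the tip of the gripped yellow screwdriver (tip within 12 mm of the button's face) for 0.2 s while the valve is shut (value of joint reset_button above 0.0045 m and distance between driver_tip and button_face below 0.012 m and contact force between the fingers and yellow_driver above 0.5 N and value of joint valve below 0.07 rad), for 0.2 s.
3. the yellow screwdriver, still held, is lowered into the tray to less than 30 mm above its floor (z of driver_mid in the frame of tool_tray_in below 0.03 m and x of driver_mid in the frame of tool_tray_in between -0.06 and 0.06 m and y of driver_mid in the frame of tool_tray_in between -0.06 and 0.06 m and contact force between the fingers and yellow_driver above 0.3 N).
At the end, for the whole second after the job is handed in: The valve stands at 45 degrees open (within 7 degrees), the button is out again, and the yellow screwdriver lies flat and at rest on the floor of the green tray, wholly inside it (value of joint valve between 0.665 and 0.905 rad and value of joint reset_button below 0.001 m and z of driver_mid in the frame of tool_tray_in below 0.016 m and x of driver_mid in the frame of tool_tray_in between -0.03 and 0.03 m and y of driver_mid in the frame of tool_tray_in between -0.06 and 0.06 m and angle between driver_mid's own y axis and vertical between 1.47 and 1.67 rad and linear speed of yellow_driver below 0.02 m/s); the robot touches nothing.
It fails at once if the button is pressed (over 3 mm) while the valve is open by more than 9 degrees (value of joint reset_button above 0.003 m and value of joint valve above 0.15 rad).
It fails at once if a bystander (red screwdriver, green block or tin) is moved by more than 40 mm (distance of any of red_mid, lap_block, grease_tin from where it was at the start of the episode above 0.04 m).
It also fails if it takes over 72 s, if anything falls off the work surface, if the arm or the gripper's body presses on something with over 40 N, if the wrist force passes 120 N, or if a joint passes its speed limit or range.

### The arm

A 6-joint arm with a two-finger parallel gripper is mounted at the origin on a cart in front of the work surface, level with it; the furniture and walls round the work are solid. World frame = base frame: x ahead of the robot, y to its left, z up, the work surface at z = 0. Lengths are in m, angles in rad, forces in N, time in s.
With the tool pointing down it reaches from about 0.3 to 0.875 m from the base axis. Payload 6.4 kg.
Tool frame: the origin (TCP) lies between the finger pads, 19 mm behind the fingertips; this is the grasp point; z points along the fingers, y is the direction in which the jaws open and shut (so a half turn about z gives the same grasp; the last joint's range is limited). The gripper opens to 85 mm and grips with 20 to 120 N. Pads are 22 mm wide; open, the fingers measure 114 mm over their backs; the gripper's body (76 mm by 85 mm) begins 54 mm behind the grasp point. The pads swing forward as they close: fully open they stand 13 mm farther back than shut.
Start: joints at [-1.541, 0.181, 1.607, -0, 1.354, -0.206], TCP at [0.134, -0.559, 0.25] pointing down, gripper open.
Joint ranges: [-2.99, 2.99], [-0.89, 2.07], [0.3, 2.58], [-1.14, 4.28], [0, 2.63], [-3.12, 3.12]. Speed limits (rad/s): [2.57, 2.57, 3.01, 3.14, 3.14, 3.14].

### API

Orientations are given as a unit quaternion [x, y, z, w].
In Python, from bench import ctrl gives the robot as it stands. Calls block until the motion is done:
- ctrl.reach(position, orientation): joint-space move of the TCP to a pose.
- ctrl.move_l(position, rotation=None, v=0.15, until_force=None): straight line of the TCP; rotation=None keeps the orientation; v is the mean speed in m/s. With until_force (N) it stops when the force on the tool has changed by that much, and returns True; else False.
- ctrl.goto_joints(angles): joint-space move.
- ctrl.move_gripper(opening, grasp_force=None): opening from 0.0 (shut) to 1.0 (fully open); grasp_force is the grip in N (None keeps the last); returns when the fingers have stopped.
- ctrl.wait(seconds).
- ctrl.inverse_kinematics(position, orientation): joint angles nearest the present ones, or None.
- ctrl.camera(name): name is "side" or "top"; returns a dict with "frame" (480x640x3 uint8, blue, green, red), "z_map" (480x640 float32, m along the optical axis (not along the pixel's ray), 0 where there is no reading), "fovy" (degrees; the focal length in pixels is half the picture's height over the tangent of half this angle, whatever the lens; pixels are square), "cx", "cy" (the principal point, pixels), "pose" (4x4, takes a point from camera to world coordinates). Camera axes: x right, y up, looking along -z (the intrinsics and any distortion apply to the point x, -y, -z); pixel columns grow to the right and rows downward; lengths in m; the calibration is good to about 2 mm. A picture is of the moment at which its call begins.
A pose or a line that the arm cannot do raises ctrl.Unreachable and nothing moves.
- ctrl.hand_in(): hands the job in, once; it reports no verdict.
Readings, each from a call of its own:
- ctrl.get_time_s(): time.
- ctrl.get_joint_pos(): joint angles.
- ctrl.get_joint_vel(): joint speeds.
- ctrl.get_tau(): joint torques, N m.
- ctrl.get_eef_pos(): TCP position.
- ctrl.get_tool_rot(): TCP orientation.
- ctrl.get_contact_force(): force on the tool from outside, world axes, zero at the start.
- ctrl.get_moment(): the same for the moment, N m.
- ctrl.get_opening(): opening from 0.0 (shut) to 1.0 (fully open).
Only numpy, scipy, OpenCV 4.12 (cv2) and the standard library are available. Lean on these libraries where they do the work, as an engineer would, in place of code of your own. Each camera call takes 0.05 s, during which the arm holds its last target.

## Working session

There is one attempt and no reset: what is moved stays moved. The work goes in short steps, each a Python script; the robot and the scene stay as the last script left them, time stands still between calls to the robot, and variables do not carry over. Pictures are saved under pics/ and viewed, and the job is handed in when it is done.

```bash
ls; mkdir -p pics
python3 - <<'E'
from bench import ctrl
import cv2,numpy as np
for n in ("side","top"):
    c=ctrl.camera(n); cv2.imwrite(f"pics/{n}0.png",c["frame"])
    np.savez(f"{n}0.npz",**c)
    print(n,c["fovy"],c["cx"],c["cy"],c["pose"].round(4).tolist(),[k for k in c], (c["z_map"]>0).mean())
print(ctrl.get_time_s(),ctrl.get_tool_rot(),ctrl.get_opening())
E
```

```text
pics
side 57.22423247413521 314.4282008493415 245.22414523702568 [[-0.9117, 0.1663, -0.3758, 0.1001], [-0.4109, -0.358, 0.8385, 0.9362], [0.0049, 0.9188, 0.3947, 0.5814], [0.0, 0.0, 0.0, 1.0]] ['frame', 'z_map', 'fovy', 'cx', 'cy', 'pose'] 0.9952604166666666
top 53.228512236913005 312.65624785345216 234.84094668540283 [[-0.0265, 0.9983, -0.0523, 0.441], [-0.9996, -0.0268, -0.0051, -0.0655], [-0.0065, 0.0521, 0.9986, 1.4205], [0.0, 0.0, 0.0, 1.0]] ['frame', 'z_map', 'fovy', 'cx', 'cy', 'pose'] 0.9959733072916667
0.1 [ 9.93059368e-01  1.17611556e-01  7.69297105e-05 -7.79827187e-04] 0.9995247837481736
```

View pics/side0.png

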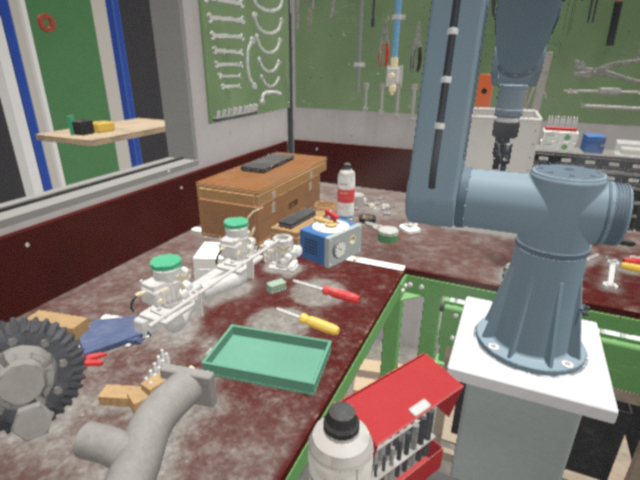

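View pics/top0.png

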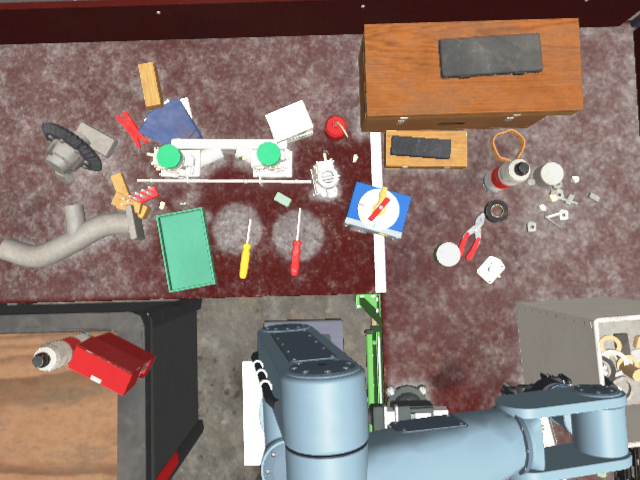

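Top view: tester at about (378,210), valve handle at (378,208), yellow driver at (246,248), tray at (187,249), red driver at (297,243), green block at (283,199) and tin at (448,254). Next I'll zoom in and measure.

```bash
cat > h.py <<'E'
import numpy as np,cv2
def load(n): 
    d=np.load(n); return {k:d[k] for k in d}
def ray(c,u,v):
    f=240/np.tan(np.radians(float(c["fovy"]))/2)
    u=np.asarray(u,float);v=np.asarray(v,float)
    d=np.stack([(u-c["cx"])/f,-(v-c["cy"])/f,-np.ones_like(u)],-1)
    return c["pose"][:3,3], d@c["pose"][:3,:3].T
def plane(c,u,v,z):
    o,d=ray(c,u,v); t=(z-o[2])/d[...,2]
    return o+d*t[...,None]
def cloud(c):
    v,u=np.mgrid[0:480,0:640]; o,d=ray(c,u,v)
    return o+d*c["z_map"][...,None]
def proj(c,p):
    f=240/np.tan(np.radians(float(c["fovy"]))/2)
    q=(np.asarray(p)-c["pose"][:3,3])@c["pose"][:3,:3]
    return np.stack([c["cx"]+f*q[...,0]/-q[...,2],c["cy"]-f*q[...,1]/-q[...,2]],-1)
E
python3 - <<'E'
from h import *
t=load("top0.npz");s=load("side0.npz")
a=t["frame"][170:300,130:430]; cv2.imwrite("pics/tz.png",cv2.resize(a[:,:],None,fx=2.6,fy=2.6,interpolation=cv2.INTER_CUBIC))
a=t["frame"][175:245,335:420]; b=cv2.resize(a,(800,600*70*85//85//75),interpolation=cv2.INTER_CUBIC); cv2.imwrite("pics/tz2.png",cv2.resize(a,None,fx=8,fy=8,interpolation=cv2.INTER_CUBIC))
a=s["frame"][195:275,285:385]; cv2.imwrite("pics/sz2.png",cv2.resize(a,None,fx=7,fy=7,interpolation=cv2.INTER_CUBIC))
for n,c in (("top",t),("side",s)):
    P=cloud(c); hsv=cv2.cvtColor(c["frame"],cv2.COLOR_BGR2HSV)
    for nm,lo,hi in (("yellow",(18,140,120),(32,255,255)),("green",(65,80,60),(90,255,255)),("blue",(100,150,80),(120,255,255)),("red",(0,180,120),(8,255,255))):
        m=cv2.inRange(hsv,lo,hi); k,l,st,ce=cv2.connectedComponentsWithStats(m)
        for i in range(1,k):
            q=np.median(P[l==i],0)
            if st[i,4]>12 and .2<q[0]<1 and abs(q[1])<.6 and q[2]<.3: print(n,nm,st[i].tolist(),ce[i].round(1),q.round(3))
E
```

```text
top yellow [426, 135, 10, 3, 14] [430.7 135.8] [ 0.791 -0.41   0.047]
top yellow [388, 158, 13, 3, 18] [394.3 159.2] [ 0.726 -0.3    0.047]
top yellow [239, 243, 12, 36, 269] [244.3 260.3] [0.446 0.143 0.021]
top green [257, 142, 24, 24, 446] [268.2 153.4] [0.72  0.05  0.193]
top green [157, 144, 24, 25, 462] [168.4 156. ] [0.72  0.31  0.193]
top green [156, 207, 61, 86, 3772] [185.8 249.3] [0.482 0.315 0.016]
top blue [347, 182, 28, 38, 393] [357.1 198.6] [ 0.612 -0.182  0.101]
top blue [390, 191, 21, 41, 360] [401.2 210.7] [ 0.573 -0.305  0.101]
top red [126, 112, 12, 18, 37] [132.7 122.5] [0.864 0.47  0.012]
top red [117, 116, 8, 7, 24] [119.9 119. ] [0.877 0.509 0.013]
top red [325, 117, 19, 24, 219] [332.4 130.4] [ 0.809 -0.122  0.059]
top red [126, 125, 12, 13, 60] [131.2 130.7] [0.84  0.473 0.013]
top red [137, 136, 4, 12, 23] [138. 142.] [0.806 0.455 0.013]
top red [492, 169, 15, 19, 93] [497.  180.8] [ 0.643 -0.572  0.093]
top red [381, 198, 9, 9, 39] [384.9 201.6] [ 0.59  -0.254  0.15 ]
top red [369, 208, 12, 13, 56] [374.6 213.9] [ 0.559 -0.226  0.15 ]
top red [466, 242, 9, 18, 24] [469.4 251.2] [ 0.454 -0.514  0.012]
top red [293, 247, 7, 29, 51] [297.6 262.6] [ 0.433 -0.013  0.017]
top red [81, 338, 22, 14, 111] [ 92.4 343.8] [0.239 0.522 0.167]
side yellow [300, 317, 40, 18, 201] [319.9 326.6] [0.435 0.154 0.014]
side green [224, 217, 24, 12, 222] [235.6 222.5] [0.714 0.06  0.192]
side green [150, 254, 31, 17, 406] [165.4 262.1] [0.713 0.317 0.192]
side green [203, 326, 127, 68, 3540] [273.3 359.6] [0.458 0.306 0.022]
side green [226, 350, 6, 6, 17] [228.5 351.9] [0.572 0.32  0.014]
```

View pics/tz2.png

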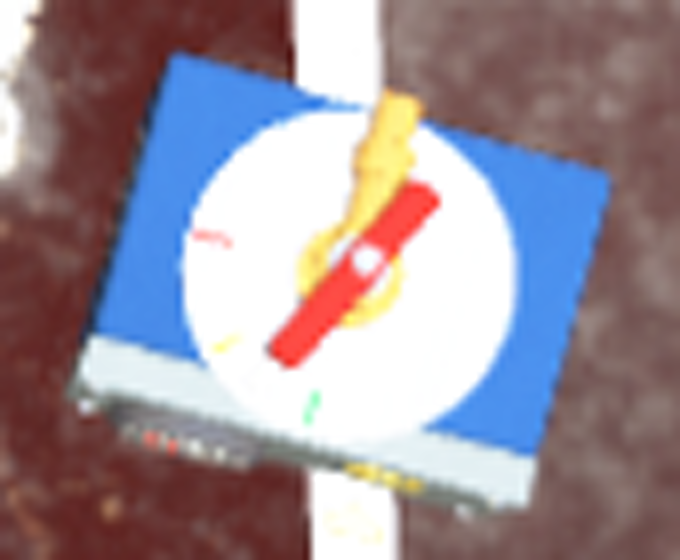

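View pics/sz2.png

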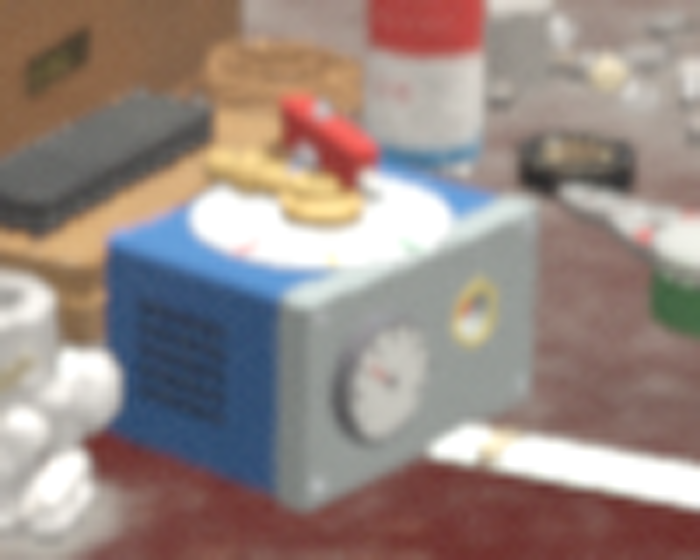

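View pics/tz.png

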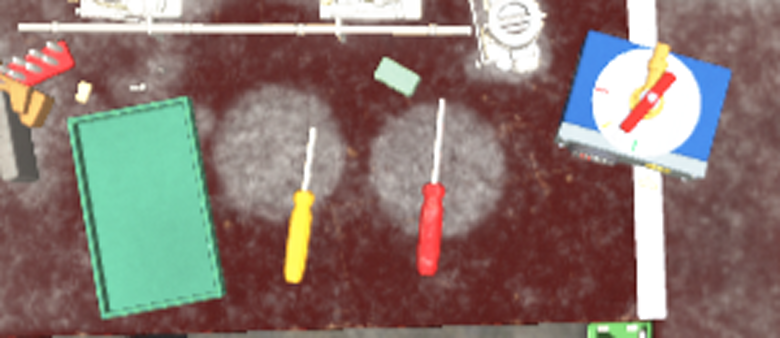

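Tester's front-left lid corner is at about (344,224), front-right at (401,239). The handle points front-left, a bit past the yellow tick. The button ring in the side view is at about (353,240). Computing geometry now.

```bash
cat > m.py <<'E'
from h import *
t=load("top0.npz");s=load("side0.npz")
Pt=cloud(t);Ps=cloud(s)
def rect(P,x,y,z):
    m=(P[...,0]>x[0])&(P[...,0]<x[1])&(P[...,1]>y[0])&(P[...,1]<y[1])&(P[...,2]>z[0])&(P[...,2]<z[1])
    return m
for nm,P in (("top",Pt),("side",Ps)):
    m=rect(P,(.45,.7),(-.38,-.13),(.09,.107)); 
    q=P[m]; r=cv2.minAreaRect(q[:,:2].astype(np.float32)*1000)
    print(nm,"lid",r,np.median(q[:,2]), m.sum())
    m=rect(P,(.45,.7),(-.38,-.13),(.135,.16)); q=P[m]
    r=cv2.minAreaRect(q[:,:2].astype(np.float32)*1000); print("  handle",r,np.median(q[:,2]),m.sum(), q.mean(0))
    m=rect(P,(.33,.62),(.22,.42),(.028,.045)); q=P[m]
    r=cv2.minAreaRect(q[:,:2].astype(np.float32)*1000); print("  rim",r,np.median(q[:,2]),m.sum())
    m=rect(P,(.3,.7),(-.1,.2),(-.02,.003)); print("  bench",np.median(P[m][:,2]))
# lid corners via rays onto z=.1, from zoomed picture
c=np.array([(172,55),(612,175),(530,510),(75,395)])/8-.5+.5/8+np.array([335,175])
L=plane(t,c[:,0],c[:,1],.1); print("corners",L.round(4).tolist(),"centre",L.mean(0))
print("sides",[np.linalg.norm(L[i]-L[i-1]) for i in range(4)])
# yellow driver colours
for nm,c,P in (("top",t,Pt),("side",s,Ps)):
    hsv=cv2.cvtColor(c["frame"],cv2.COLOR_BGR2HSV)
    m=(cv2.inRange(hsv,(18,140,120),(32,255,255))>0)
    m&=rect(P,(.3,.6),(.05,.25),(-.02,.05))
    v,u=np.nonzero(m); q=plane(c,u,v,.011)[:,:2]*1000
    w=cv2.fitLine(q.astype(np.float32),cv2.DIST_L2,0,.01,.01).ravel(); pr=(q-w[2:])@w[:2]
    print(nm,"yel",w,pr.min(),pr.max(), "ends",w[2:]+w[:2]*pr.min(),w[2:]+w[:2]*pr.max(),np.degrees(np.arctan2(w[1],w[0])))
    m=rect(P,(.3,.65),(.08,.2),(.004,.04)); q=P[m]
    w=cv2.fitLine(q[:,:2].astype(np.float32)*1000,cv2.DIST_HUBER,0,.01,.01).ravel(); pr=(q[:,:2]*1000-w[2:])@w[:2]
    print("   cloud",w,w[2:]+w[:2]*pr.min(),w[2:]+w[:2]*pr.max(),pr.ptp() if hasattr(pr,'ptp') else np.ptp(pr))
E
python3 m.py
```

```text
top lid ((586.311767578125, -215.10806274414062), (215.32757568359375, 124.07130432128906), 72.59777069091797) 0.10158044200453797 2116
  handle ((569.28271484375, -234.14398193359375), (18.266265869140625, 87.04792785644531), 51.35466003417969) 0.14936327598656463 170 [ 0.57110495 -0.23474925  0.14839063]
  rim ((482.8800048828125, 311.8379821777344), (227.1725616455078, 138.80142211914062), 9.306159019470215) 0.038666106837310754 570
  bench 8.188514848717077e-05
side lid ((579.5408935546875, -217.68899536132812), (212.4171142578125, 125.98303985595703), 73.2713394165039) 0.10033048450495113 751
  handle ((565.6153564453125, -230.4821014404297), (14.25516128540039, 86.95375061035156), 48.028045654296875) 0.1459176935251178 95 [ 0.56574781 -0.22858114  0.14425753]
  rim ((479.7331848144531, 311.2424011230469), (227.8887939453125, 140.52964782714844), 9.041221618652344) 0.03626795504636593 1491
  bench -4.013971540661743e-05
corners [[0.6552, -0.1831, 0.1], [0.6092, -0.3339, 0.1], [0.494, -0.3014, 0.1], [0.5379, -0.146, 0.1]] centre [ 0.57410455 -0.24111514  0.1       ]
sides [np.float64(0.12303257210436629), np.float64(0.15768086592197422), np.float64(0.11971958376531518), np.float64(0.16154780767030455)]
top yel [ 9.8837191e-01 -1.5205574e-01  4.4527380e+02  1.4447412e+02] -52.739836727994735 50.62605340306264 ends [393.14723062 152.49351601] [495.31117274 136.77613906] -8.7460785
   cloud [ 9.9765092e-01 -6.8502493e-02  4.7182547e+02  1.3884653e+02] [338.66117797 147.99009206] [648.88100869 126.6892228 ] 310.95027737672854
side yel [ 9.8871851e-01 -1.4978573e-01  4.3739398e+02  1.5043556e+02] -47.734146748469655 59.0438819929755 ends [390.1983475  157.58545602] [495.77176094 141.59163133] -8.61451
   cloud [ 9.8145509e-01 -1.9169226e-01  4.5608533e+02  1.4801128e+02] [393.19039573 160.29555892] [565.48804985 126.64335453] 175.55327420802968
```

```bash
cat > m2.py <<'E'
from h import *
t=load("top0.npz");s=load("side0.npz")
for nm,c in (("top",t),("side",s)):
    P=cloud(c); hsv=cv2.cvtColor(c["frame"],cv2.COLOR_BGR2HSV)
    m=((P[...,0]>.45)&(P[...,0]<.68)&(P[...,1]>-.36)&(P[...,1]<-.13)&(P[...,2]>.085)&(P[...,2]<.16)).astype(np.uint8)
    k,l,st,ce=cv2.connectedComponentsWithStats(m,connectivity=4)
    i=l[tuple(np.array(proj(c,[.575,-.241,.1])).round().astype(int)[::-1])]
    m=(l==i).astype(np.uint8); m=cv2.morphologyEx(m,cv2.MORPH_OPEN,np.ones((3,3)))
    v,u=np.nonzero(m&(P[...,2]<.107)); q=plane(c,u,v,.1)
    r=cv2.minAreaRect(q[:,:2].astype(np.float32)*1000); print(nm,"lid",r,st[i])
    # yellow tip/shank: bright thin pixels; white disc centre
    w=cv2.inRange(hsv,(0,0,200),(180,60,255))&(m*255)
    z=cv2.resize(c["frame"][st[i][1]-6:st[i][1]+st[i][3]+45,st[i][0]-6:st[i][0]+st[i][2]+6],None,fx=7,fy=7,interpolation=cv2.INTER_NEAREST)
    # front-face ring: yellow-ish in front face
o,d=ray(s,352.9,239.6)
yaw=np.radians(-16.7); R=np.array([[np.cos(yaw),-np.sin(yaw)],[np.sin(yaw),np.cos(yaw)]])
c0=np.array([.5741,-.2411]); 
# intersect with front plane
n=R[:,0]; p0=c0+R@[-.06,0]
tt=((p0-o[:2])@n)/(d[:2]@n); X=o+tt*d; print("button from side:",X,"tester frame",R.T@(X[:2]-c0), "pred",c0+R@[-.06,-.035])
for p in ([-.06,.08,.1],[-.06,-.08,.1],[.06,.08,.1],[.06,-.08,.1],[-.06,.08,0],[-.06,-.08,0],[-.06,-.035,.062]):
    w=np.r_[c0+R@p[:2],p[2]]; print(p,proj(s,w).round(1),proj(t,w).round(1))
E
python3 m2.py
python3 - <<'E'
from h import *
t=load("top0.npz");s=load("side0.npz")
cv2.imwrite("pics/td.png",cv2.resize(t["frame"][210:285,225:270],None,fx=8,fy=8,interpolation=cv2.INTER_CUBIC))
cv2.imwrite("pics/sd.png",cv2.resize(s["frame"][270:345,265:365],None,fx=7,fy=7,interpolation=cv2.INTER_CUBIC))
E
```

```text
top lid ((576.491943359375, -240.28378295898438), (160.4555206298828, 121.47148132324219), 72.75093841552734) [ 344  181   67   57 2534]
side lid ((570.7554321289062, -226.3415069580078), (186.58648681640625, 149.35250854492188), 73.44155883789062) [ 300  209   62   35 1103]
button from side: [ 0.50586586 -0.25973927  0.06099681] tester frame [-0.06       -0.03746091] pred [ 0.50657303 -0.25738216]
[-0.06, 0.08, 0.1] [329.1 238.8] [344.4 223.3]
[-0.06, -0.08, 0.1] [361.5 224.2] [400.5 238.5]
[0.06, 0.08, 0.1] [298.5 228.7] [355.6 181.7]
[0.06, -0.08, 0.1] [331.6 215.7] [411.4 196.7]
[-0.06, 0.08, 0] [328.5 270. ] [342.4 225.9]
[-0.06, -0.08, 0] [360.  253.3] [394.5 240. ]
[-0.06, -0.035, 0.062] [352.4 239.5] [382.7 234.9]
```

View pics/td.png

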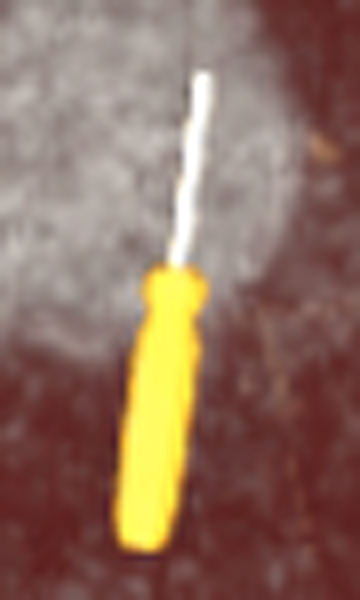

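View pics/sd.png

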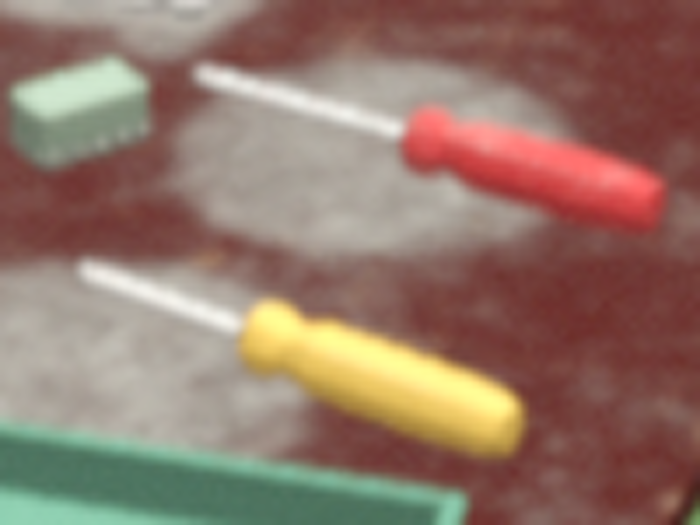

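```bash
cat >> h.py <<'E'
from scipy.spatial.transform import Rotation as Ro
def down(psi_deg):
    p=np.radians(psi_deg); y=np.array([np.cos(p),np.sin(p),0]); z=np.array([0,0,-1.]); x=np.cross(y,z)
    return Ro.from_matrix(np.stack([x,y,z],1)).as_quat().tolist()
E
python3 - <<'E'
from h import *
from bench import ctrl
t=load("top0.npz");s=load("side0.npz")
cv=lambda p,k,o: (np.array(p)/k-.5+.5/k+np.array(o))
pt=lambda c,p,z: plane(c,p[0],p[1],z).round(4)
print("tip top",pt(t,cv((203,75),8,(225,210)),.01),"neck top",pt(t,cv((175,280),8,(225,210)),.011),"end",pt(t,cv((140,550),8,(225,210)),.012))
print("tip side",pt(s,cv((85,265),7,(265,270)),.01),"neck side",pt(s,cv((258,338),7,(265,270)),.011),"end",pt(s,cv((515,425),7,(265,270)),.012))
print("screw top",pt(t,cv((367,260),8,(335,175)),.15),"ring",pt(t,cv((350,275),8,(335,175)),.125))
for base in (50.5,230.5,-129.5):
  for d in (0,-66):
    q=ctrl.inverse_kinematics([.575,-.24,.25],down(base+d)); print(base,d,None if q is None else np.round(q,2))
    q=ctrl.inverse_kinematics([.575,-.24,.15],down(base+d)); print(base,d,None if q is None else np.round(q,2))
E
```

```text
tip top [0.5669 0.1258 0.01  ] neck top [0.4913 0.1375 0.011 ] end [0.3926 0.1521 0.012 ]
tip side [0.5686 0.117  0.01  ] neck side [0.4918 0.1354 0.011 ] end [0.3933 0.1484 0.012 ]
screw top [ 0.5767 -0.2413  0.15  ] ring [ 0.5744 -0.2389  0.125 ]
50.5 0 [-0.59  0.29  1.48 -0.    1.38 -1.47]
50.5 0 [-0.59  0.39  1.56 -0.    1.19 -1.47]
50.5 -66 [-0.59  0.29  1.48 -0.    1.38 -0.32]
50.5 -66 [-0.59  0.39  1.56 -0.    1.19 -0.32]
230.5 0 [-0.59  0.29  1.48 -0.    1.38  1.67]
230.5 0 [-0.59  0.39  1.56 -0.    1.19  1.67]
230.5 -66 [-0.59  0.29  1.48 -0.    1.38  2.83]
230.5 -66 [-0.59  0.39  1.56 -0.    1.19  2.83]
-129.5 0 [-0.59  0.29  1.48 -0.    1.38  1.67]
-129.5 0 [-0.59  0.39  1.56 -0.    1.19  1.67]
-129.5 -66 [-0.59  0.29  1.48 -0.    1.38  2.83]
-129.5 -66 [-0.59  0.39  1.56 -0.    1.19  2.83]
```

Run:
```python
from h import *
from bench import ctrl
P=[.5755,-.2398]
ctrl.reach(P+[.24],down(50.5)); print(ctrl.get_time_s())
ctrl.move_l(P+[.150],v=.12,until_force=15); print(ctrl.get_eef_pos())
ctrl.move_gripper(0.0,30); print(ctrl.get_opening(),ctrl.get_contact_force(),ctrl.get_time_s())
q=np.array(ctrl.get_joint_pos()); q0=q[5]
for d in list(range(0,61,15))+[63,66,68,70,72]:
    q[5]=q0+np.radians(d); ctrl.goto_joints(q.tolist())
    print(d,np.degrees(ctrl.get_joint_pos()[5]-q0).round(1),np.round(ctrl.get_moment(),2),np.round(ctrl.get_contact_force(),1),round(ctrl.get_time_s(),1))
    if d>60 and abs(ctrl.get_moment()[2])>.6: break
```

```text
2.0667
[ 0.57601422 -0.24020224  0.15085131]
0.1541033267193329 [-8.71859537 -2.78754301  9.75654234] 3.6417
0 -0.0 [0.06 0.41 0.08] [-2.8  0.5  3. ] 3.9
15 14.8 [ 0.2   0.3  -0.11] [-2.   2.2  3.2] 4.2
30 29.7 [ 0.34  0.08 -0.14] [-0.2  2.3  4.1] 4.6
45 44.6 [ 0.6  -0.36 -0.12] [2.5 3.  4. ] 5.0
60 59.7 [ 0.61 -0.64 -0.16] [3.9 3.4 2.6] 5.3
63 62.7 [ 0.62 -0.65 -0.18] [4.6 3.5 2.8] 5.6
66 65.7 [ 0.58 -0.67 -0.06] [4.6 2.7 2.2] 5.8
68 67.7 [ 0.63 -0.69 -0.07] [4.2 3.6 1.2] 6.1
70 69.6 [ 0.55 -0.76  0.78] [4.  2.9 2.9] 6.3
```

Run:
```python
from h import *
from bench import ctrl
print("q stop",np.round(ctrl.get_joint_pos(),4).tolist(), ctrl.get_tool_rot(), np.degrees(Ro.from_quat(ctrl.get_tool_rot()).as_matrix()[:,1]@[0,0,1]), np.degrees(np.arctan2(*Ro.from_quat(ctrl.get_tool_rot()).as_matrix()[[1,0],1])))
q=np.array(ctrl.get_joint_pos()); 
ctrl.wait(.2); ctrl.move_gripper(.6); p=list(ctrl.get_eef_pos()); p[2]=.26; ctrl.move_l(p,v=.2)
# go above driver
tip=np.array([.5675,.1225]); end=np.array([.393,.1505]); d=(tip-end)/np.linalg.norm(tip-end); print(np.degrees(np.arctan2(d[1],d[0])),np.linalg.norm(tip-end))
g=tip-.118*d; psi=np.degrees(np.arctan2(d[1],d[0]))+90
for k in (psi,psi-180):
    print(k,ctrl.inverse_kinematics([*g,.15],down(k)))
print(g)
for n in ("side","top"):
    c=ctrl.camera(n); np.savez(f"{n}1.npz",**c)
a=load("top1.npz")["frame"][175:245,335:420]; cv2.imwrite("pics/tz3.png",cv2.resize(a,None,fx=7,fy=7,interpolation=cv2.INTER_CUBIC))
a=load("side1.npz")["frame"][195:275,285:385]; cv2.imwrite("pics/sz3.png",cv2.resize(a,None,fx=7,fy=7,interpolation=cv2.INTER_CUBIC))
print(ctrl.get_time_s())
```

```text
q stop [-0.5853, 0.3851, 1.5593, -0.0022, 1.1951, -0.2514] [ 8.14555732e-01  5.80083521e-01 -5.82455348e-04  1.31475783e-03] 0.08400372342854506 -19.0869771092119
-9.115886832856022 0.17673214195499357
80.88411316714398 [ 5.14825631e-02  7.13099818e-02  1.94833290e+00 -4.44089210e-16
  1.12194977e+00 -1.36021152e+00]
-99.11588683285602 [ 5.14825631e-02  7.13099818e-02  1.94833290e+00 -4.44089210e-16
  1.12194977e+00  1.78138113e+00]
[0.45099035 0.14119496]
7.7667
```

View pics/sz3.png

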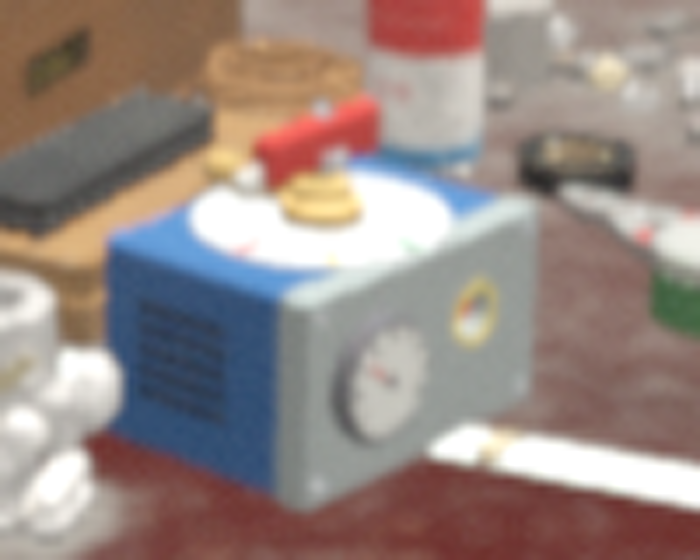

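Side view: the handle (bar from (255,150) to (375,97) in the zoom) now lies parallel to the tester's front with its nose to the left, as expected for shut. I'll check the top view too.

View pics/tz3.png

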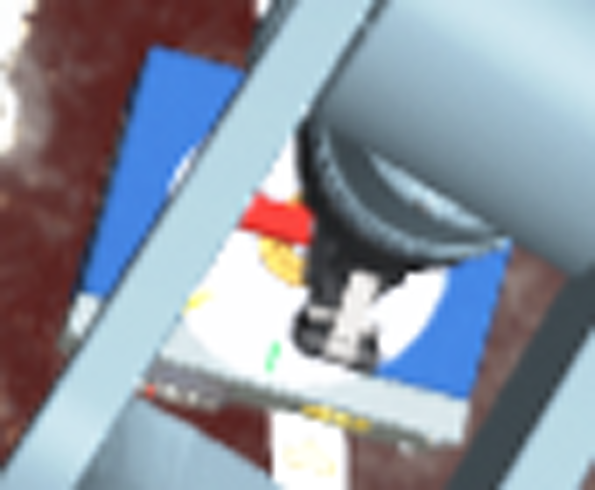

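Run:
```python
from h import *
from bench import ctrl
g=[.4510,.1400]; 
ctrl.reach(g+[.14],down(80.9)); 
for n in ("side","top"):
    c=ctrl.camera(n); np.savez(f"{n}2.npz",**c)
print(ctrl.get_time_s(),ctrl.get_joint_pos())
t=load("top2.npz");s=load("side2.npz")
a=t["frame"][175:245,335:420]; cv2.imwrite("pics/tz4.png",cv2.resize(a,None,fx=8,fy=8,interpolation=cv2.INTER_CUBIC))
# handle angle via cloud z>.135 in top
P=cloud(t);m=(P[...,0]>.45)&(P[...,0]<.7)&(P[...,1]>-.38)&(P[...,1]<-.13)&(P[...,2]>.13)&(P[...,2]<.16)
w=cv2.fitLine(P[m][:,:2].astype(np.float32),cv2.DIST_HUBER,0,.01,.01).ravel(); print("handle angle",np.degrees(np.arctan2(w[1],w[0])),m.sum(),P[m].mean(0))
m=(P[...,0]>.45)&(P[...,0]<.7)&(P[...,1]>-.38)&(P[...,1]<-.15)&(P[...,2]>.085)&(P[...,2]<.107)
# front edge: for each image column lowest lid pixel
pts=[]
for u in range(347,400):
    v=np.nonzero(m[:,u])[0]
    if len(v): pts.append((u,v.max()))
pts=np.array(pts); X=plane(t,pts[:,0],pts[:,1]+.5,.1)
w=cv2.fitLine(X[:,:2].astype(np.float32),cv2.DIST_HUBER,0,.001,.001).ravel(); print("front edge",w,np.degrees(np.arctan2(w[1],w[0])))
```

```text
9.4083 [ 4.74642496e-02  8.64515896e-02  1.95470461e+00 -1.31078629e-04
  1.09948766e+00 -1.36271736e+00]
handle angle 72.40512 190 [ 0.57892146 -0.23219654  0.14654689]
front edge [ 0.29805347  0.9545492   0.52006286 -0.21788527] 72.65927
```

Valve is parallel to the front edge (72.4° against 72.7°), so it is shut. Now gripping the driver.

Run:
```python
from h import *
from bench import ctrl
g=[.4510,.1400]
print(ctrl.move_l(g+[.0225],v=.1,until_force=12),ctrl.get_eef_pos(),ctrl.get_contact_force())
ctrl.move_gripper(0.0,60); print(ctrl.get_opening(),ctrl.get_eef_pos(),ctrl.get_contact_force())
ctrl.move_l(g+[.14],v=.15); print(ctrl.get_opening(),ctrl.get_contact_force(),ctrl.get_time_s())
yaw=-17.4; 
q=None
mouth=np.array([.5075,-.2565]); d=np.array([np.cos(np.radians(yaw)),np.sin(np.radians(yaw))])
p=mouth-(.118+.035)*d
for z in (.14,.0735):
    print(ctrl.inverse_kinematics([*p,z],down(yaw+90)))
ctrl.reach([*p,.14],down(yaw+90))
for n in ("side","top"):
    c=ctrl.camera(n); np.savez(f"{n}3.npz",**c); cv2.imwrite(f"pics/{n}3.png",c["frame"])
t=load("top3.npz");s=load("side3.npz")
cv2.imwrite("pics/sz5.png",cv2.resize(s["frame"][180:290,330:440],None,fx=5,fy=5,interpolation=cv2.INTER_CUBIC))
cv2.imwrite("pics/tz5.png",cv2.resize(t["frame"][180:290,330:440],None,fx=5,fy=5,interpolation=cv2.INTER_CUBIC))
print(p,ctrl.get_time_s())
```

```text
False [0.45160743 0.14004686 0.02309144] [-0.63542986 -0.86087429  0.36920407]
0.2500213447834159 [0.45152382 0.14007437 0.02329855] [-1.1847067   0.38334898  5.02183692]
0.24562926563406765 [-0.48446289  0.0197857  -1.47406444] 12.05
[-8.13183533e-01 -3.90706127e-02  2.08422285e+00 -4.44089210e-16
  1.09644041e+00 -2.08029257e+00]
[-8.13183533e-01  9.17200244e-02  2.11969001e+00 -4.44089210e-16
  9.30182618e-01 -2.08029257e+00]
[ 0.36150123 -0.21074676] 13.5083
```

View pics/sz5.png

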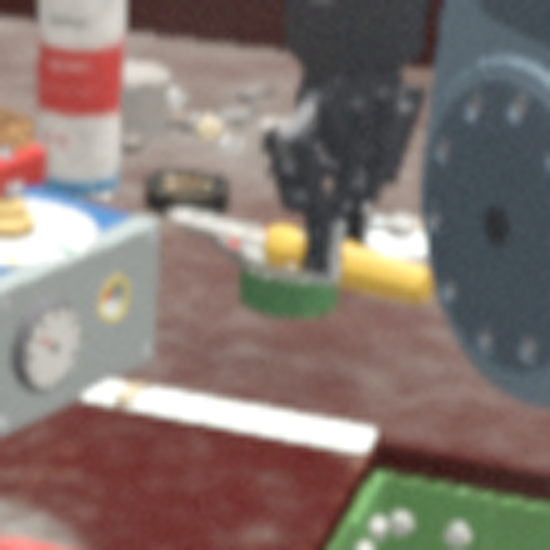

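View pics/tz5.png

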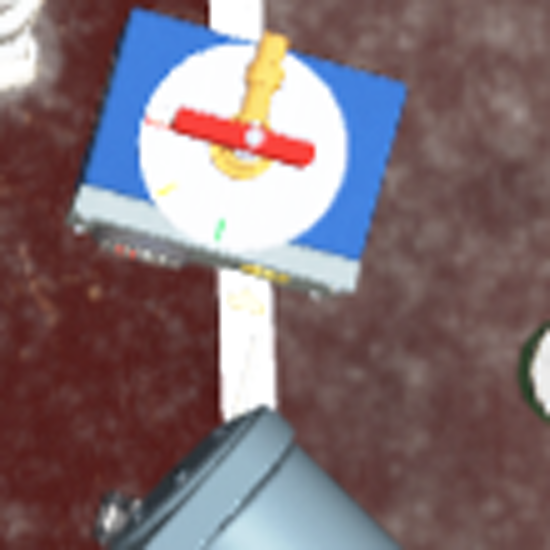

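The side view shows the driver held, with its collar near (384,229), but the shank overlaps the pliers behind it. I'll lower it to button height, with the tip still clear of the face, and measure the tip there.

Run:
```python
from h import *
from bench import ctrl
p=[ 0.3615,-0.2107]
ctrl.move_l(p+[.0735],v=.15)
e=np.array(ctrl.get_eef_pos());print(e)
for n in ("side","top"):
    c=ctrl.camera(n); np.savez(f"{n}4.npz",**c); cv2.imwrite(f"pics/{n}4.png",c["frame"])
t=load("top4.npz");s=load("side4.npz")
cv2.imwrite("pics/sz6.png",cv2.resize(s["frame"][215:285,335:435],None,fx=8,fy=8,interpolation=cv2.INTER_CUBIC))
cv2.imwrite("pics/tz6.png",cv2.resize(t["frame"][200:270,350:420],None,fx=8,fy=8,interpolation=cv2.INTER_CUBIC))
yaw=np.radians(-17.4); d=np.array([np.cos(yaw),np.sin(yaw),0])
ax=e-[0,0,.011]
for l in (0,.0195+.0,.1,.118): print(l,"side",proj(s,ax+l*d).round(1),"top",proj(t,ax+l*d).round(1))
m=np.array([.5075,-.2565,.062]); print("mouth",proj(s,m),proj(t,m))
```

```text
[ 0.36184603 -0.21058561  0.07377968]
0 side [394.5 253.1] top [367.9 286.6]
0.0195 side [388.7 251.2] top [369.8 279.9]
0.1 side [366.  243.9] top [377.4 252.4]
0.118 side [361.2 242.3] top [379.1 246.3]
mouth [352.05854799 239.57863613] [382.42534141 234.58981643]
```

View pics/sz6.png

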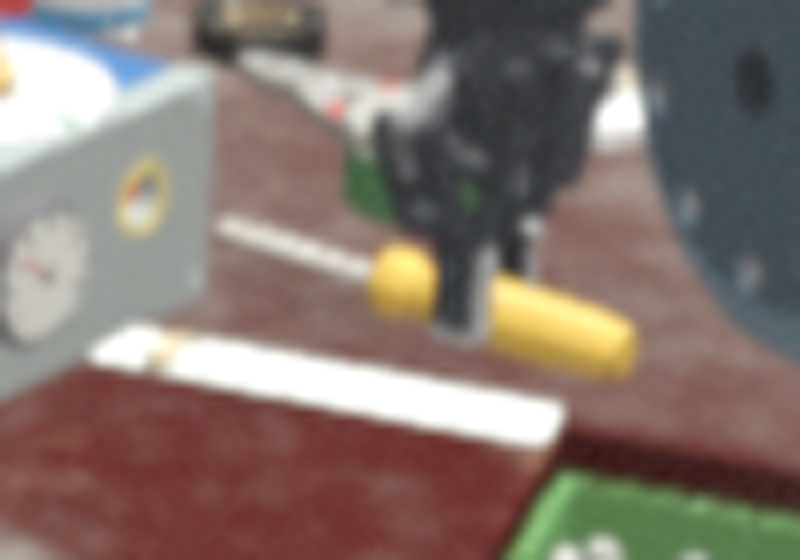

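View pics/tz6.png

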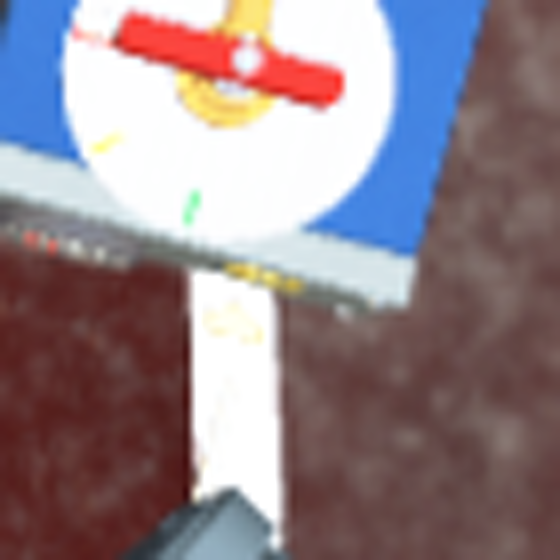

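Run:
```python
from h import *
t=load("top4.npz");s=load("side4.npz")
P=cloud(t); Z=P[...,2]
for v in range(236,262,2): print(v,(Z[v,370:388]*1000).round().astype(int))
P=cloud(s); Z=P[...,2]
for v in range(238,252): print(v,(Z[v,356:386:1]*1000).round().astype(int))
```

```text
236 [ 3  3  2 -1 -2  5  2  3 -4  1  0 -4  3  6  3 14 24 31]
238 [ 6 -3  3 10  0  1 -1 10  2  7  0  3 -1  5 -1  1  0  0]
240 [ 1  0  0  2 -2  6  8 12  5  8  7  6  2  3 -1 -1  1  0]
242 [ 2 -1 -4  0  0  1  0  6  6 -1  7  6 11  1  1  4  2  0]
244 [ 2  4  0 -1  2  2 -1  2  6  0 -4  1  5 -3  1 -2  5  3]
246 [-1  6 -1 -3 -2  1  5  2  2  2  5  7  4  4  0  2  1  5]
248 [ 4  1  0  4  0 -3 -3  0 67 62  1 -2  3  7  1 -4  3 -2]
250 [-3  0  3  1  1 -1  3 63 66 -1  4  0  0 -1  7  1  4  7]
252 [-2 -2  2 -4  1  2 61 61 65  4 -2  4  1  3  2  0  1  4]
254 [ 1  7  2 -2  1 -3 64 63  0  3 -3  2  3 -3 -1  8  0  9]
256 [ 1  5  3  3  6 67 65 65  1  3  1  6 -2  7 -3  2 -2 -3]
258 [ 1  1  3 -6  6 67 64  7  4  5  0 -1  0  0  5 -1  1  6]
260 [  1   4   4   4  65  66  62   5 379 387   4   0   3   2   6   4   4  -2]
238 [ 60  58  58  56  55   0   1  -1  -1   1  -1  -1   0   0  -2   0   0  -2
  -1   0   0  -1  10  11  17  14  18 123 123 125]
239 [ 59  57  55  54  50  -1   0  -1   1  -2   2   0   0   1   0  -1  -2   1
   1   3  -2   2   9   8  12  13  13 119 119 120]
240 [ 56  52  52  50  48   0   2  -2   1   0  -3
[... 625 characters left out ...]
 0 581  59  61  64  63  63  65   0   0
  -3   0  -1   1  -1   1   0  -1   0  -1  -1  -2]
246 [33 34 32 29 27  0  0  0  1 -1  0 -3 60 60 63 61 62 63 65  1 -1 -1 -1  0
  0  1  0 -1 72  0]
247 [ 31  27  26  23  21   3  -1  -2  -1   0   2   0   0   1   0  59  60  61
  63  64 581  65  -1   2   0   1  71  74  72  74]
248 [27 25 24 22 18  1  0 -2  2 -1  0 -1  1 -1 -2  1  1  0 59 60 63 61 62 64
 63 64 70 70 73 71]
249 [23 21 17 19 15  4  1  1  2 -3 -2 -1  0  0  0  0  2  0 -2  0 -1  1 61 61
 59 66 67 68 69 67]
250 [21 19 15 15 12 -1  0 -2 -1 -1  0 -1  1  1  0  0 -1  0  0  3  1  1  0 -1
  1 64 66 66 67 68]
251 [17 12 13 11 11  0  0 -1  1  0 -2 -1  1 -1  0  1  0  0 -1  2 -1  2 -1  0
  1 61 62 63 63 64]
```

The shank shows in both depth maps. It sits within about 1 mm of the prediction and is level, with its axis about 1–2 mm lower than the hole. I'll raise by 1.5 mm and press.

Run:
```python
from h import *
from bench import ctrl
yaw=np.radians(-17.4); d=np.array([np.cos(yaw),np.sin(yaw),0])
p=np.array([.3615,-.2107,.075])
ctrl.move_l((p+.028*d).tolist(),v=.1)
f0=np.array(ctrl.get_contact_force()); print(f0)
r=ctrl.move_l((p+.056*d).tolist(),v=.025,until_force=8)
e=np.array(ctrl.get_eef_pos()); print(r,"adv",(e-p)@d,np.round(e-p-((e-p)@d)*d,4),np.round(np.array(ctrl.get_contact_force())-f0,1))
ctrl.wait(.7)
e=np.array(ctrl.get_eef_pos()); print("adv",(e-p)@d,np.round(np.array(ctrl.get_contact_force())-f0,1),ctrl.get_opening(),ctrl.get_time_s())
for n in ("side","top"):
    c=ctrl.camera(n); np.savez(f"{n}5.npz",**c)
cv2.imwrite("pics/sz7.png",cv2.resize(load("side5.npz")["frame"][215:285,335:435],None,fx=8,fy=8,interpolation=cv2.INTER_CUBIC))
```

```text
[-0.23579675  0.26705306  0.02488688]
True adv 0.05128830139850941 [ 0.0002  0.0006 -0.0013] [-3.4 -0.5  0.3]
adv 0.0512223493944638 [-3.5 -0.3 -0.2] 0.24761511749425003 16.2917
```

View pics/sz7.png

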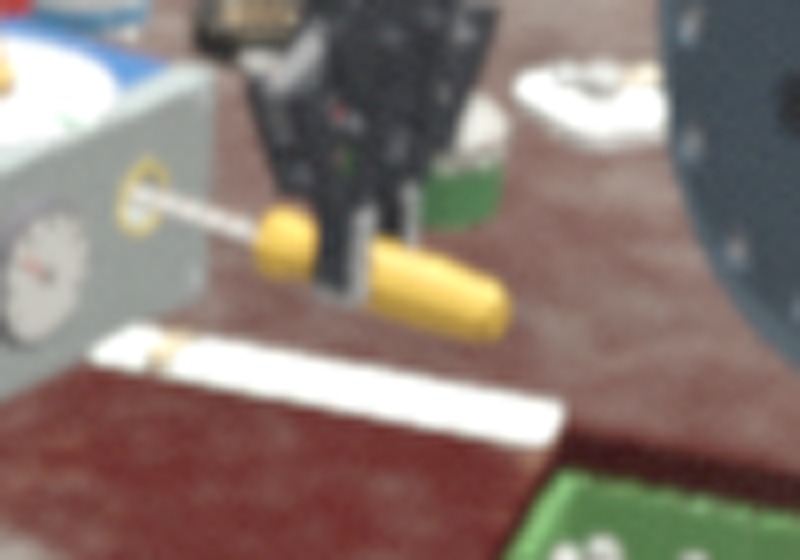

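The shank is in the ring at (143,193). The holding force of 3.5 N suggests the button is in but maybe not at its stop. I'll press another 1–2 mm and hold.

Run:
```python
from h import *
from bench import ctrl
yaw=np.radians(-17.4); d=np.array([np.cos(yaw),np.sin(yaw),0])
p=np.array([.3615,-.2107,.075])
for a in (.0525,.0535,.0545):
    ctrl.move_l((p+a*d).tolist(),v=.02)
    e=np.array(ctrl.get_eef_pos()); F=np.array(ctrl.get_contact_force()); print(a,"adv",(e-p)@d,F.round(1))
    if -F@d>8: break
ctrl.wait(.7)
e=np.array(ctrl.get_eef_pos()); print("adv",(e-p)@d,np.round(ctrl.get_contact_force(),1),ctrl.get_opening(),ctrl.get_time_s())
```

```text
0.0525 adv 0.05226985465548787 [-3.   1.  -0.6]
0.0535 adv 0.05246746692801134 [-5.8  0.9  0.1]
0.0545 adv 0.05262224088000276 [-8.6  1.7 -0.8]
adv 0.05259583985926779 [-9.2  0.9  0.4] 0.2463487469604594 17.8417
```

Run:
```python
from h import *
from bench import ctrl
p=np.array([.3615,-.2107,.075])
ctrl.move_l(p.tolist(),v=.12)
ctrl.move_l([.3615,-.2107,.17],v=.2)
for n in ("side","top"):
    c=ctrl.camera(n); np.savez(f"{n}6.npz",**c)
a=9.2; d=np.array([np.cos(np.radians(a)),np.sin(np.radians(a))])
g=np.array([.4815,.3115])-.0305*d
print(g,[ctrl.inverse_kinematics([*g,z],down(a+90)) for z in (.17,.038)])
ctrl.reach([*g,.15],down(a+90))
for n in ("side","top"):
    c=ctrl.camera(n); np.savez(f"{n}7.npz",**c); cv2.imwrite(f"pics/{n}7.png",c["frame"])
cv2.imwrite("pics/sz8.png",cv2.resize(load("side7.npz")["frame"][260:400,180:360],None,fx=4,fy=4,interpolation=cv2.INTER_CUBIC))
print(ctrl.get_opening(),ctrl.get_time_s())
t=load("top7.npz");s=load("side7.npz")
e=np.array(ctrl.get_eef_pos()); D=np.r_[d,0]
for l in (-.057,.118): print(proj(s,e-[0,0,.011]+l*D),proj(t,e-[0,0,.011]+l*D))
```

```text
[0.45139234 0.30662362] [array([ 3.79098950e-01,  2.02394404e-01,  1.75337731e+00, -4.44089210e-16,
        1.18582094e+00, -1.35226767e+00]), array([ 3.79098950e-01,  4.06287859e-01,  1.80975410e+00, -4.44089210e-16,
        9.25550699e-01, -1.35226767e+00])]
0.24876215194222778 21.1667
[309.70807852 313.89368809] [180.68582895 280.40557451]
[223.82662309 301.05947469] [169.52410912 216.2423669 ]
```

View pics/sz8.png

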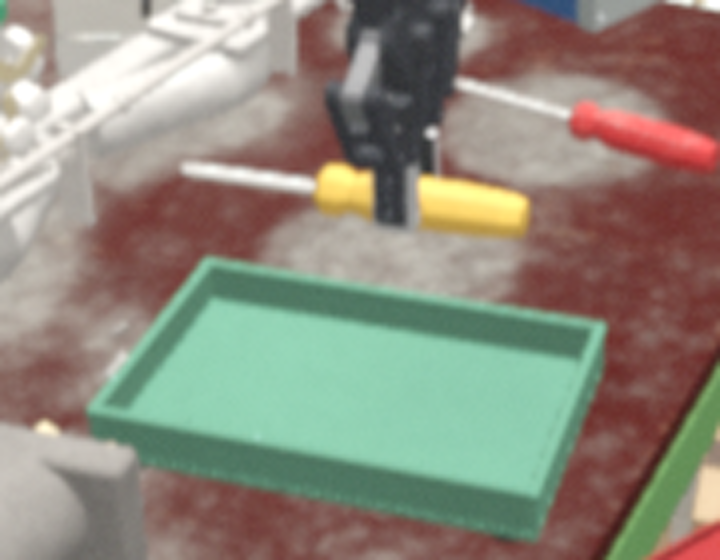

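View pics/top7.png

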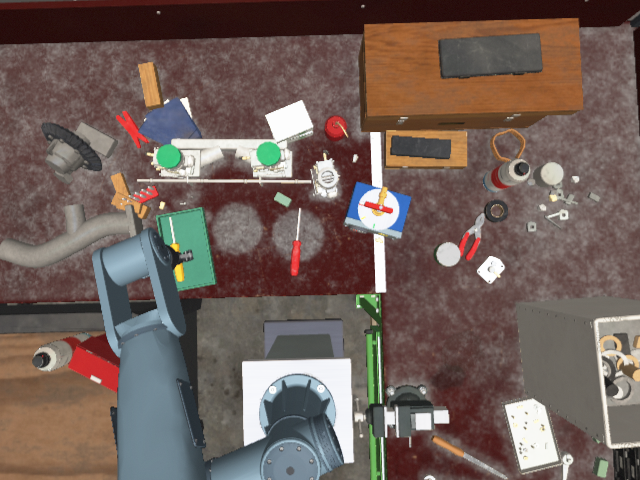

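The driver is level, at side-view tip (226,302) and end (312,313), and is over the tray. Lowering it now.

Run:
```python
from h import *
from bench import ctrl
g=[.4514,.3066]
ctrl.move_l(g+[.06],v=.12)
r=ctrl.move_l(g+[.0365],v=.03,until_force=4); print(r,ctrl.get_eef_pos(),np.round(ctrl.get_contact_force(),1))
ctrl.wait(.2)
o=ctrl.get_opening()
for k in (.03,.1,.25): ctrl.move_gripper(o+k)
ctrl.wait(.2); print(np.round(ctrl.get_contact_force(),1),ctrl.get_opening())
ctrl.move_l(g+[.2],v=.12)
# go to valve
P=[.5755,-.2398]
ctrl.reach(P+[.24],down(-18.0))
for n in ("side","top"):
    c=ctrl.camera(n); np.savez(f"{n}8.npz",**c); cv2.imwrite(f"pics/{n}8.png",c["frame"])
cv2.imwrite("pics/sz9.png",cv2.resize(load("side8.npz")["frame"][280:400,180:360],None,fx=4,fy=4,interpolation=cv2.INTER_CUBIC))
cv2.imwrite("pics/tz9.png",cv2.resize(load("top8.npz")["frame"][195:300,140:230],None,fx=5,fy=5,interpolation=cv2.INTER_CUBIC))
print(ctrl.get_time_s(),ctrl.get_joint_pos())
```

```text
True [0.45093595 0.30642514 0.03732095] [-0.5 -1.3  5.3]
[ 0.8 -0.   0.2] 0.5020276225674263
27.55 [-5.83102834e-01  2.94892024e-01  1.48923934e+00  1.75746639e-04
  1.35760937e+00 -2.70888848e-01]
```

View pics/sz9.png

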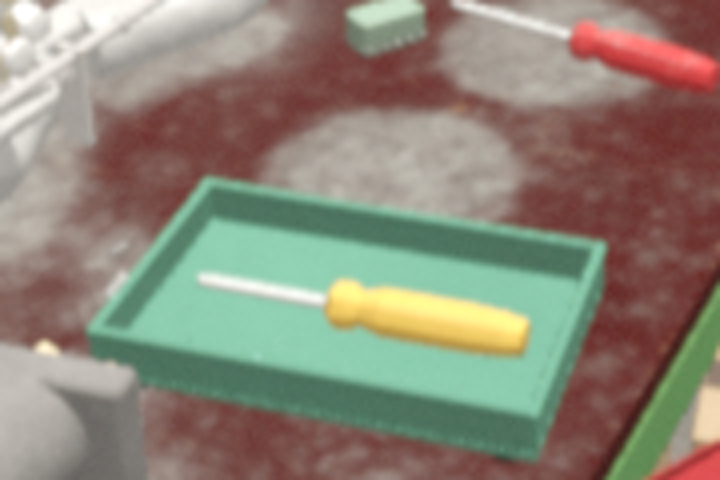

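View pics/tz9.png

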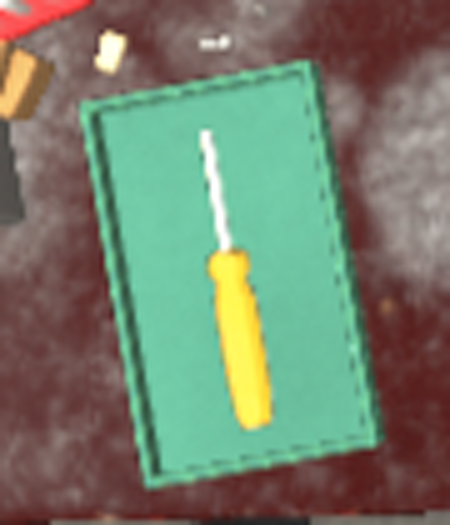

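The driver lies flat in the middle of the tray: top zoom from (205,130) to (258,425), well clear of the walls. Now setting the valve to 45°.

Run:
```python
from h import *
from bench import ctrl
P=[.5755,-.2398]
ctrl.reach(P+[.24],down(-17.5))
ctrl.move_l(P+[.150],v=.12,until_force=15); print(ctrl.get_eef_pos())
ctrl.move_gripper(0.0,30); print(ctrl.get_opening(),np.round(ctrl.get_contact_force(),1))
q=np.array(ctrl.get_joint_pos()); q0=q[5]
for d in (15,30,45): 
    q[5]=q0-np.radians(d); ctrl.goto_joints(q.tolist())
ctrl.wait(.2); print(np.degrees(ctrl.get_joint_pos()[5]-q0),np.round(ctrl.get_moment(),2))
ctrl.move_gripper(.6); ctrl.move_l(P+[.26],v=.15)
ctrl.reach([.40,-.05,.30],down(60))
for n in ("side","top"):
    c=ctrl.camera(n); np.savez(f"{n}9.npz",**c); cv2.imwrite(f"pics/{n}9.png",c["frame"])
t=load("top9.npz")
cv2.imwrite("pics/tz10.png",cv2.resize(t["frame"][175:245,335:420],None,fx=7,fy=7,interpolation=cv2.INTER_CUBIC))
Pc=cloud(t);m=(Pc[...,0]>.45)&(Pc[...,0]<.7)&(Pc[...,1]>-.38)&(Pc[...,1]<-.13)&(Pc[...,2]>.13)&(Pc[...,2]<.16)
w=cv2.fitLine(Pc[m][:,:2].astype(np.float32),cv2.DIST_HUBER,0,.01,.01).ravel(); print("handle angle",np.degrees(np.arctan2(w[1],w[0]))%180-72.5,m.sum())
print(ctrl.get_time_s())
```

```text
[ 0.57603103 -0.2401336   0.15084925]
0.1588477775661247 [-3.9  1.8  5.9]
-44.79726567053934 [0.1  1.1  0.11]
handle angle 44.825912 176
32.775
```

View pics/tz10.png

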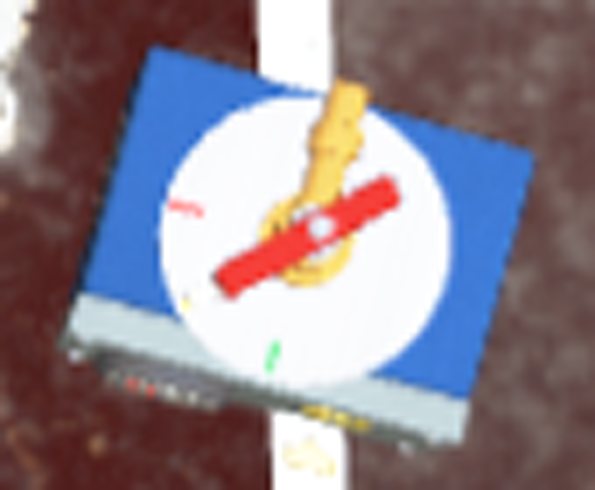

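View pics/side9.png

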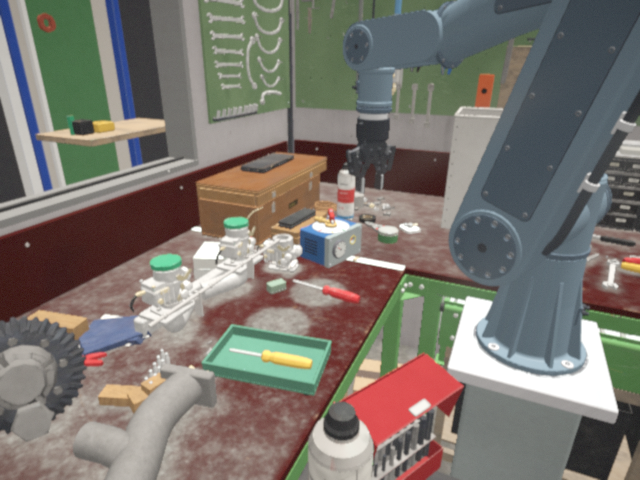

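The handle stands at 44.8°, with its nose end at the yellow tick (185,300). The driver is flat in the tray at about (272,357), and the arm is clear of everything. Handing in.

```bash
python3 -c "
from bench import ctrl
print(ctrl.get_contact_force()); print(ctrl.hand_in())"
```

```text
[ 0.13428187 -0.10070638 -0.54549561]
the job is handed in; nothing more can be done
None
```

I did all the steps and handed the job in at about 33 s on the robot's clock. It gave no verdict, so the results below are my own checks.

- **Valve shut:** I turned the handle to its stop, and the top camera showed it parallel to the tester's front within 0.3°.
- **Button:** I pressed it with the tip of the gripped yellow screwdriver. The first hold read only 3.5 N, so the button may not have been fully in. I pushed about 1 mm further to a hard stop and held about 9 N for 0.7 s. I did not check in a picture that the button came back out; the screwdriver was withdrawn and nothing touches it.
- **Screwdriver:** I lowered it into the tray until it touched the floor, then released it. Both cameras show it lying flat near the middle, well clear of the walls.
- **Valve half open:** The last top picture measured 44.8°, with the pointer at the yellow mark.
- **Bystanders and arm:** I kept clear of the red screwdriver, block and tin, and they look unmoved in the last side picture. I did not measure their positions again. The arm ended clear of everything, with about 0.5 N on the tool.

The side and top cameras disagreed by a few millimetres on absolute positions. I relied mainly on the top camera and lined the tip up with the hole by comparing both in the same pictures.

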